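# Clamp a Forstner bit in the sharpening chuck

### The job

The big Forstner bit stands loose in the open jaws of the sharpening chuck on the bench. Turn the chuck's sleeve clockwise (seen from above) by pushing its tommy bars round, from bar to bar as needed, until the three jaws have tightened firmly on the shank and the bit is held upright in the middle, still down on its stop. Leave the bit rack, the oilstone and the file beside it where they are.

Things in the scene. Friction and masses are not known exactly. Their poses are not given: they have to be found in the camera images.
- chuck_centre (a point): Point on the vertical axis of the sharpening fixture's three-jaw self-centring chuck, at the brass stop in its top face, 78 mm above the bench. Chuck and its board (plywood, 220 x 220 x 20 mm) are bolted to the bench, jaws up. Round flange 124 mm across from 20 to 33 mm high, knurled sleeve 106 mm across from 35 to 57 mm high, steel body 92 mm across up to 78 mm.
- sleeve (a joint): Turn (rad) of the sleeve: grows clockwise seen from above, closing all jaws together, 2 mm each per rad. At 0 the jaw faces are 14 mm from the axis; they meet the 16 mm shank at 3.0, and the sleeve can be forced to 3.25 at most; starts at 0 to 1.0. Turning it takes 3 to 5 N near a knob; stays where left; stiffens sharply when the jaws bite. Pushed on to 9 to 15 N it is tight and holds by itself.
- knob_a (a point): Centre of the red ball (25 mm) at the end of the first of three level steel tommy bars fixed in the sleeve, 120 degrees apart. Bars 12 mm thick, 46 mm above the bench; ball centre 130 mm from the axis, bar bare from 53 to 118 mm out. Can be pushed sideways with closed fingers reaching just below the bar; 20 mm free under it.
- knob_b (a point): The same on the second bar (120 degrees counter-clockwise of knob_a seen from above).
- knob_c (a point): The same on the third bar (120 degrees clockwise of knob_a).
- bit: Steel Forstner bit, 120 mm long: shank 16 mm thick and 100 mm long, cutting head 50 mm across and 20 mm thick at the top, 0.3 to 0.55 kg. Stands head-up, loose and a few mm off centre, on the stop between the open jaws; its head tops out 198 mm above the bench. Origin in the middle of the shank's lower end, z along the bit towards the head.
- jaw1: One of the three upright steel chuck jaws, 11.5 mm wide, 45 mm tall (78 to 123 mm above the bench), with a low foot reaching 35 mm outwards. Origin at the bottom middle of its flat gripping face; x points outwards from the axis.
- jaw2: The same, 120 degrees further round.
- jaw3: The same, 120 degrees further round.
- bit_rack: Beech block 70 x 160 x 35 mm (long side along its y) with four smaller bits standing in it, 87 mm tall in all; loose bystander; origin under its centre.
- oilstone: Grey sharpening stone in a dark wooden tray, 80 x 220 x 30 mm (long side along its y); loose bystander; origin under its centre.
- file: Flat file with red handle, 260 mm long along its x, 30 mm thick at the handle; lies on the bench; loose bystander; origin on the bench under the thick of the handle, 50 mm from the butt.
Mind the look-alikes: they are no part of the job. Leave any turquoise look-alike of the bit alone.

How it is judged:
At the end, for the whole second after the job is handed in: All three jaws press on the bit's shank with more than 12 N each, with the sleeve left alone and still; the bit's lower end is within 2.5 mm of the chuck axis and within 4 mm above the stop, and the bit stands within 0.06 rad of vertical, at rest (contact force between each of jaw1, jaw2, jaw3 and bit above 12 N and horizontal distance between bit and chuck_centre below 0.0025 m and z of bit in the frame of chuck_centre between -0.003 and 0.004 m and angle between bit's own z axis and vertical below 0.06 rad and linear speed of bit below 0.01 m/s and velocity of joint sleeve between -0.03 and 0.03 rad/s); the robot touches nothing.
It fails at once if The bit rack, the oilstone or the file beside the chuck has been moved by more than 30 mm (distance of any of bit_rack, oilstone, file from where it was at the start of the episode above 0.03 m).
It fails at once if The bit has been lifted out of the jaws (z of bit in the frame of chuck_centre above 0.03 m).
It also fails if it takes over 51 s, if anything falls off the work surface, if the arm or the gripper's body presses on something with over 40 N, if the wrist force passes 120 N, or if a joint passes its speed limit or range.

### The arm

A 6-joint arm with a two-finger parallel gripper is mounted at the origin on the work surface. World frame = base frame: x ahead of the robot, y to its left, z up, the work surface at z = 0. Lengths are in m, angles in rad, forces in N, time in s.
With the tool pointing down it reaches from about 0.35 to 0.85 m from the base axis. Payload 8.1 kg.
Tool frame: the origin (TCP) lies at the very end of the fingers, on their centre line; the grasp point (between the pads) lies 19 mm behind it (r.tcp_to_grasp is the distance from the TCP to the grasp point, in m); z points along the fingers, y is the line along which they close (so a half turn about z gives the same grasp; the last joint's range is limited). The gripper opens to 85 mm and grips with 20 to 120 N. Pads are 22 mm wide; open, the fingers measure 114 mm over their backs; the gripper's body (76 mm by 85 mm) begins 54 mm behind the grasp point. The pads swing forward as they close: fully open they stand 13 mm farther back than shut.
Start: joints at [-1.274, 0.13, 1.488, -0, 1.523, -0.085], TCP at [0.224, -0.557, 0.208] pointing down, gripper open.
Joint ranges: [-2.96, 2.96], [-0.89, 2.26], [0.02, 2.5], [-1.34, 4.48], [0, 2.73], [-2.66, 2.66]. Speed limits (rad/s): [2.39, 2.39, 2.79, 3.14, 3.14, 3.14].

### API

Orientations are given as a unit quaternion [x, y, z, w].
In Python, from station import r, eyes gives the robot as it stands.
- The arm moves only by the tool servo_tool, never from a script. Its argument "moves" is a list of rows, each an object of numbers: "x", "y", "z": the shift along the tool's x, y, z in m; "spin": the turn about the tool's z in rad. A call has 1 to 20 rows; each row shifts and turns the commanded pose from where the row before left it, along the tool's axes as they then stand; what a row does not reach is not made up. A row lasts 1/10 s, in which the tool goes at most 50 mm and 8.59 degrees, less where a joint would pass 70% of its speed; a pose out of reach is approached as far as the arm can. A call with a gripper value outside its range is refused whole. "grip" is the finger opening in m, from 0 to 0.0854, set as the call begins (left out, the last holds). The fingers move at their own pace and stop on an object; "force" is the grip in N (left out, the last holds). Time passes only in rows, so rows that do not move let the fingers close. It gives the time, the measured TCP pose, the force, the opening and the grip force at its end, in the units of the state.
- r.sense(): the state, without advancing time (a new reading comes with each control period).
- eyes.get_image(name): name is "scene" or "top" or "wrist"; returns a dict with "image" (480x640x3 uint8, red, green, blue), "z_map" (480x640 float32, m along the optical axis (not along the pixel's ray), 0 where there is no reading), "fx", "fy", "cx", "cy" (pixels), "cam_to_world" (4x4, takes a point from camera to world coordinates). Camera axes: x right, y down, z forward; pixel columns grow to the right and rows downward; lengths in m; the calibration is good to about 2 mm. A picture is of the moment at which its call begins.
- r.finish_job(): hands the job in; it is judged then, once.
The state is a dict: "clock": time; "joints": joint angles; "joint_vel": joint speeds; "tau": joint torques, N m; "tcp_pos": TCP position; "tcp_rot": TCP orientation; "force": force on the tool from outside, world axes, zero at the start; "torque": the same for the moment, N m; "opening": finger opening in m; "grip_force": force on a finger pad.
Only numpy, scipy, OpenCV 4.12 (cv2) and the standard library are available. Lean on these libraries where they do the work, as an engineer would, in place of code of your own. Each camera call takes 0.05 s, during which the arm holds its last target. There are 200 camera calls.

## Working session

There is one attempt and no reset: what is moved stays moved. The work goes in short steps, Python scripts to look and compute and a tool call to move; the robot and the scene stay as the last step left them, time stands still between calls to the robot, and variables do not carry over. Pictures are saved under pics/ and viewed, at most 10 in all, crops included, and the job is handed in when it is done.

Besides the shell and the picture viewer there is one more tool, called by a JSON object that holds its "op" and its "data". servo_tool: Moves the arm, as the interface text tells. Its arguments: {"type":"object","properties":{"moves":{"type":"array"},"grip":{"type":"number"},"force":{"type":"number"}},"required":["moves"]}

```bash
mkdir -p pics; python3 - <<'E'
from station import r,eyes
import cv2,numpy as np
s=r.sense();print(s['clock'],s['tcp_pos'],s['tcp_rot'],s['force'])
for n in('top','scene'):
    d=eyes.get_image(n);cv2.imwrite(f'pics/{n}0.png',d['image'][...,::-1]);np.savez(f'{n}0.npz',**d)
    print(n,d['fx'],d['cx'],d['cy'],d['cam_to_world'].round(3).tolist())
E
```

```text
0.0 [ 0.2234176  -0.5562115   0.20694352] [ 9.81831149e-01  1.89754455e-01 -9.22182260e-05 -9.12735677e-04] [ 0.0435996   0.827435   -0.65892302]
top 531.8025379447254 323.804488679118 237.54860800715085 [[0.015, -0.982, 0.186, 0.348], [-1.0, -0.019, -0.017, 0.066], [0.021, -0.186, -0.982, 1.192], [0.0, 0.0, 0.0, 1.0]]
scene 544.1303856577656 319.8690697212457 242.02764365981142 [[-0.645, 0.441, -0.624, 1.284], [0.764, 0.392, -0.512, 0.633], [0.019, -0.807, -0.59, 0.734], [0.0, 0.0, 0.0, 1.0]]
```

View pics/top0.png

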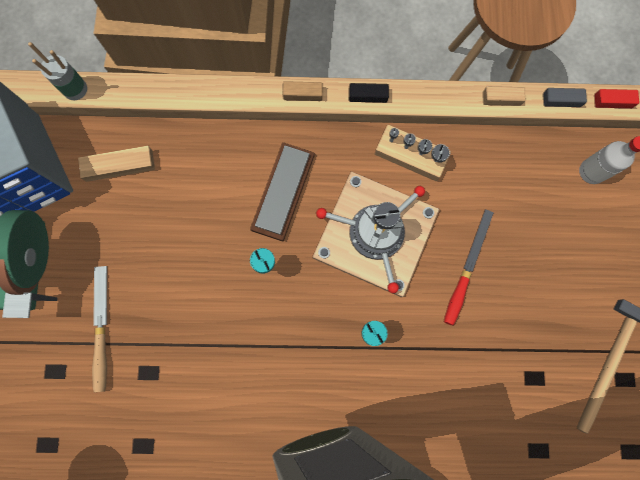

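View pics/scene0.png

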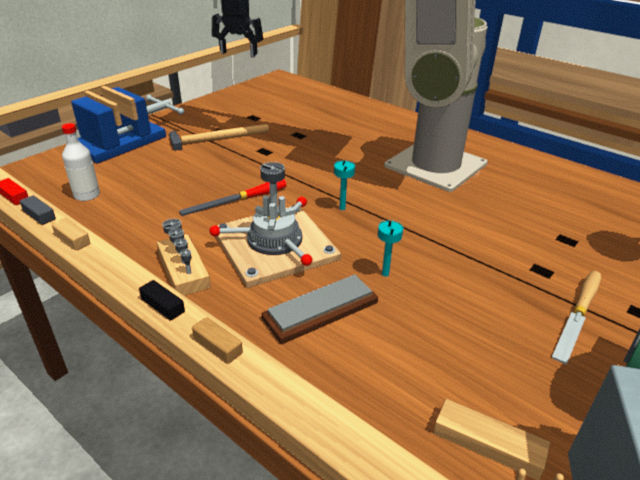

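The top view shows the three red knobs at (419,191), (322,213) and (393,288), with the big bit's head at (387,215). Other red things are the file handle (457,300), a bottle cap (636,143) and a red block (616,98). The turquoise look-alikes stand at (262,261) and (375,333). I'm choosing the three balls on the chuck's bars.

```bash
cat > h.py <<'E'
import cv2,numpy as np
def ray(d,u,v,z):
    T=d['cam_to_world'];p=T[:3,:3]@[(u-d['cx'])/d['fx'],(v-d['cy'])/d['fy'],1];c=T[:3,3]
    return c+p*(z-c[2])/p[2]
def reds(d,lo=12):
    h=cv2.cvtColor(np.asarray(d['image']),cv2.COLOR_RGB2HSV)
    m=(((h[...,0]<5)|(h[...,0]>174))&(h[...,1]>190)&(h[...,2]>90)).astype('uint8')
    n,_,st,c=cv2.connectedComponentsWithStats(m)
    return [(c[i],st[i]) for i in range(1,n) if st[i,4]>lo]
def circ(P):
    A=np.c_[2*P[:,:2],np.ones(len(P))];s=np.linalg.lstsq(A,(P[:,:2]**2).sum(1),rcond=None)[0]
    return s[:2],np.sqrt(s[2]+s[0]**2+s[1]**2)
E
python3 - <<'E'
from h import *
for n in('top','scene'):
    d=dict(np.load(n+'0.npz'));K=[]
    for c,st in reds(d):
        b=(st[0]+st[2]/2-.5,st[1]+st[3]/2-.5);p=ray(d,*b,.046)
        print(n,c.round(1),st[2:],p.round(4))
        if .3<p[0]<.7 and abs(p[1])<.15 and st[2]<18 and st[4]>20:K.append(p)
    K=np.array(K);print(len(K))
    if len(K)==3:
        c,R=circ(K);print('centre',c,R,'ang',np.degrees(np.arctan2(K[:,1]-c[1],K[:,0]-c[0])))
d=dict(np.load('top0.npz'))
for u,v,z in[(387,215,.198),(262,261,.12),(375,333,.12),(284,190,.03),(254,232,.03),(283,241,.02),(312,152,.03),(489,211,.01),(447,323,.02),(376,150,.03),(443,178,.03),(466,280,.03)]:print(u,v,ray(d,u,v,z).round(3), d['z_map'][v,u])
im=d['image'][150:320,290:460];cv2.imwrite('pics/crop.png',cv2.resize(im,None,fx=3.5,fy=3.5,interpolation=cv2.INTER_CUBIC)[...,::-1])
E
```

```text
top [617.1  97. ] [ 44  17 606] [ 0.9098 -0.6328  0.046 ]
top [635.6 143.6] [10 15 98] [ 0.7974 -0.6646  0.046 ]
top [419.7 190.5] [10 10 66] [ 0.6764 -0.1667  0.046 ]
top [321.1 213. ] [ 9 11 71] [0.6203 0.0529 0.046 ]
top [456.5 300.6] [ 24  48 498] [ 0.4325 -0.2422  0.046 ]
top [392.9 287.6] [10 10 72] [ 0.4581 -0.1041  0.046 ]
2
scene [ 68.5 127.9] [ 14  11 120] [ 0.6116 -0.8875  0.046 ]
scene [ 11.9 190.8] [ 28  26 438] [ 0.8875 -0.6505  0.046 ]
scene [280.9 184.3] [ 9 11 70] [ 0.431  -0.1973  0.046 ]
scene [258.6 189.8] [ 24  15 202] [ 0.4875 -0.2234  0.046 ]
scene [302.1 200.3] [10  9 48] [ 0.4568 -0.1055  0.046 ]
scene [214.3 230.4] [ 9 10 79] [ 0.6764 -0.167   0.046 ]
scene [306.  259.3] [11 11 92] [0.6189 0.0514 0.046 ]
2
387 215 [ 0.583 -0.072  0.198] 1.0227716
262 261 [0.5   0.172 0.12 ] 1.0781671
375 333 [ 0.36  -0.057  0.12 ] 1.0516353
284 190 [0.676 0.137 0.03 ] 1.199718
254 232 [0.578 0.201 0.03 ] 1.2130467
283 241 [0.56  0.137 0.02 ] 1.2109419
312 152 [0.767 0.076 0.03 ] 1.2307707
489 211 [ 0.641 -0.334  0.01 ] 1.2262084
447 323 [ 0.385 -0.227  0.02 ] 1.1743027
376 150 [ 0.775 -0.071  0.03 ] 1.2194955
443 178 [ 0.712 -0.224  0.03 ] 1.2413548
466 280 [ 0.479 -0.269  0.03 ] 1.1795977
```

View pics/crop.png

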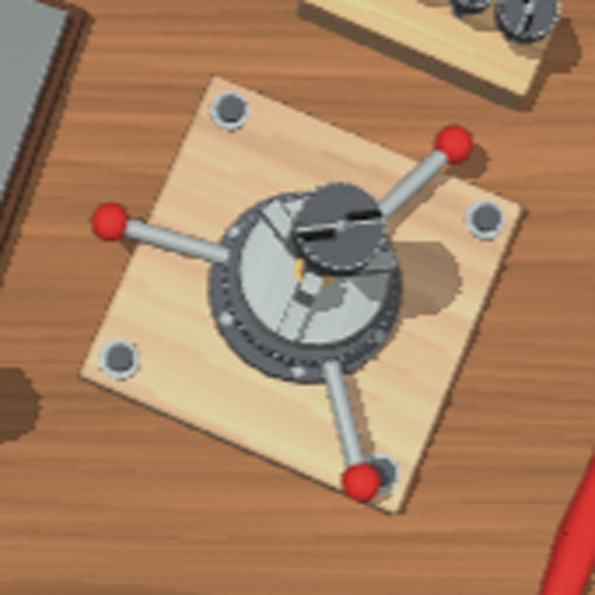

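The crop confirms the balls sit on the three chuck bars at r = 0.130–0.131 m, with the centre at (0.585, -0.073). I'll push the bar at -46° clockwise from behind. The tool's x axis will point inward, and spin will follow the arc.

{"op": "servo_tool", "data": {"grip": 0, "force": 60, "moves": [{"x": 0.0325, "y": -0.0132}, {"x": 0.0325, "y": -0.0132}, {"x": 0.0325, "y": -0.0132}, {"x": 0.0325, "y": -0.0132}, {"x": 0.0325, "y": -0.0132}, {"x": 0.0325, "y": -0.0132}, {"x": 0.0325, "y": -0.0132}, {"x": 0.0325, "y": -0.0132}, {"x": 0.0325, "y": -0.0132}, {"x": 0.0325, "y": -0.0132}, {"x": 0.0325, "y": -0.0132}, {"x": 0.0325, "y": -0.0132}, {"x": 0.0325, "y": -0.0132}, {"x": 0.0325, "y": -0.0132}, {"x": 0.0325, "y": -0.0132}, {"x": 0.0325, "y": -0.0132}, {"x": 0.0325, "y": -0.0132}, {"x": 0.0325, "y": -0.0132}]}}

```text
$.moves[0]: bad value
```

{"op": "servo_tool", "data": {"moves": [{"spin": -0.144}, {"spin": -0.144}, {"spin": -0.144}, {"spin": -0.144}, {"spin": -0.144}, {"spin": -0.144}, {"spin": -0.144}, {"spin": -0.144}, {"spin": -0.144}, {"spin": -0.144}, {"spin": -0.144}, {"spin": -0.144}, {"spin": -0.144}, {"spin": -0.144}, {"spin": -0.144}, {"spin": -0.144}, {}]}}

```text
$.moves[0]: bad value
```

```bash
cat >> h.py <<'E'
C=np.array([.585,-.0726])
def st():
    from station import r
    s=r.sense();q=s['tcp_rot'];p=s['tcp_pos'];v=p[:2]-C
    yaw=np.degrees(2*np.arctan2(q[1],q[0]));a=np.radians(yaw)
    X=np.array([np.cos(a),np.sin(a)]);Y=np.array([X[1],-X[0]])
    phi=np.degrees(np.arctan2(v[1],v[0]))
    print('t',round(s['clock'],2),'p',p.round(4),'r',np.hypot(*v).round(4),'phi',phi.round(1),'yaw',yaw.round(1),'tool-frame centre',(-v@X).round(4),(-v@Y).round(4),'F tool',(s['force'][:2]@X).round(1),(s['force'][:2]@Y).round(1),'Fw',s['force'].round(1),'j',s['joints'].round(2))
E
python3 -c "from h import *;st()"
```

```text
t 0.1 p [ 0.2234 -0.5563  0.207 ] r 0.6039 phi -126.8 yaw 21.9 tool-frame centre 0.5158 -0.3141 F tool -0.1 -0.3 Fw [-0.2  0.3  0.8] j [-1.27  0.13  1.49  0.    1.52 -0.09]
```

{"op": "servo_tool", "data": {"grip": 0, "force": 60, "moves": [{"x": 0.0325, "y": -0.0132, "z": 0, "spin": 0}, {"x": 0.0325, "y": -0.0132, "z": 0, "spin": 0}, {"x": 0.0325, "y": -0.0132, "z": 0, "spin": 0}, {"x": 0.0325, "y": -0.0132, "z": 0, "spin": 0}, {"x": 0.0325, "y": -0.0132, "z": 0, "spin": 0}, {"x": 0.0325, "y": -0.0132, "z": 0, "spin": 0}, {"x": 0.0325, "y": -0.0132, "z": 0, "spin": 0}, {"x": 0.0325, "y": -0.0132, "z": 0, "spin": 0}, {"x": 0.0325, "y": -0.0132, "z": 0, "spin": 0}, {"x": 0.0325, "y": -0.0132, "z": 0, "spin": 0}, {"x": 0.0325, "y": -0.0132, "z": 0, "spin": 0}, {"x": 0.0325, "y": -0.0132, "z": 0, "spin": 0}, {"x": 0.0325, "y": -0.0132, "z": 0, "spin": 0}, {"x": 0.0325, "y": -0.0132, "z": 0, "spin": 0}, {"x": 0.0325, "y": -0.0132, "z": 0, "spin": 0}, {"x": 0.0325, "y": -0.0132, "z": 0, "spin": 0}, {"x": 0.0325, "y": -0.0132, "z": 0, "spin": 0}, {"x": 0.0325, "y": -0.0132, "z": 0, "spin": 0}]}}

```text
clock: 1.9
tcp_pos: [0.6785, -0.1171, 0.2073]
tcp_rot: [0.982, 0.19, -0.0, -0.0]
force: [-0.4, 0.6, 0.5]
opening: -0.0001
grip_force: 0.0
```

{"op": "servo_tool", "data": {"moves": [{"x": 0, "y": 0, "z": 0, "spin": -0.144}, {"x": 0, "y": 0, "z": 0, "spin": -0.144}, {"x": 0, "y": 0, "z": 0, "spin": -0.144}, {"x": 0, "y": 0, "z": 0, "spin": -0.144}, {"x": 0, "y": 0, "z": 0, "spin": -0.144}, {"x": 0, "y": 0, "z": 0, "spin": -0.144}, {"x": 0, "y": 0, "z": 0, "spin": -0.144}, {"x": 0, "y": 0, "z": 0, "spin": -0.144}, {"x": 0, "y": 0, "z": 0, "spin": -0.144}, {"x": 0, "y": 0, "z": 0, "spin": -0.144}, {"x": 0, "y": 0, "z": 0, "spin": -0.144}, {"x": 0, "y": 0, "z": 0, "spin": -0.144}, {"x": 0, "y": 0, "z": 0, "spin": -0.144}, {"x": 0, "y": 0, "z": 0, "spin": -0.144}, {"x": 0, "y": 0, "z": 0, "spin": -0.144}, {"x": 0, "y": 0, "z": 0, "spin": -0.144}, {"x": 0, "y": 0, "z": 0, "spin": 0}]}}

```text
clock: 3.6
tcp_pos: [0.6776, -0.1183, 0.2073]
tcp_rot: [0.225, 0.974, 0.0, -0.001]
force: [-0.4, -0.8, 0.0]
opening: 0.0003
grip_force: 0.0
```

```bash
python3 -c "from h import *;st()"
```

```text
t 3.6 p [ 0.6776 -0.1183  0.2073] r 0.1032 phi -26.3 yaw 154.0 tool-frame centre 0.1032 0.0005 F tool 0.0 -0.9 Fw [-0.4 -0.8  0. ] j [-0.25  0.37  1.21 -0.    1.56 -1.36]
```

{"op": "servo_tool", "data": {"moves": [{"x": 0, "y": 0, "z": 0.018, "spin": 0}, {"x": 0, "y": 0, "z": 0.018, "spin": 0}, {"x": 0, "y": 0, "z": 0.018, "spin": 0}, {"x": 0, "y": 0, "z": 0.018, "spin": 0}, {"x": 0, "y": 0, "z": 0.018, "spin": 0}, {"x": 0, "y": 0, "z": 0.018, "spin": 0}, {"x": 0, "y": 0, "z": 0.018, "spin": 0}, {"x": 0, "y": 0, "z": 0.018, "spin": 0}, {"x": 0, "y": 0, "z": 0.018, "spin": 0}, {"x": 0, "y": 0, "z": 0.015, "spin": 0}, {"x": 0, "y": 0, "z": 0, "spin": 0}]}}

```text
clock: 4.7
tcp_pos: [0.6757, -0.1178, 0.0273]
tcp_rot: [0.226, 0.974, 0.0, -0.003]
force: [-0.5, 0.7, -0.4]
opening: -0.0002
grip_force: 0.0
```

{"op": "servo_tool", "data": {"moves": [{"x": 0, "y": -0.004, "z": 0, "spin": 0.04}, {"x": 0, "y": -0.004, "z": 0, "spin": 0.04}, {"x": 0, "y": -0.004, "z": 0, "spin": 0.04}, {"x": 0, "y": -0.004, "z": 0, "spin": 0.04}, {"x": 0, "y": -0.004, "z": 0, "spin": 0.04}, {"x": 0, "y": -0.004, "z": 0, "spin": 0.04}, {"x": 0, "y": -0.004, "z": 0, "spin": 0.04}, {"x": 0, "y": -0.004, "z": 0, "spin": 0.04}]}}

```text
clock: 5.5
tcp_pos: [0.6608, -0.1451, 0.0322]
tcp_rot: [0.379, 0.925, 0.0, 0.001]
force: [-0.1, 0.0, 0.1]
opening: -0.0
grip_force: 0.0
```

```bash
python3 - <<'E'
from h import *;st()
from station import eyes
d=eyes.get_image('scene');cv2.imwrite('pics/s1.png',cv2.resize(d['image'][100:300,170:380],None,fx=2.8,fy=2.8)[...,::-1])
E
```

```text
t 5.5 p [ 0.6608 -0.1451  0.0322] r 0.1049 phi -43.7 yaw 135.4 tool-frame centre 0.1049 -0.0015 F tool 0.1 -0.1 Fw [-0.1  0.   0.1] j [-0.29  0.47  1.42  0.    1.26 -1.09]
```

View pics/s1.png

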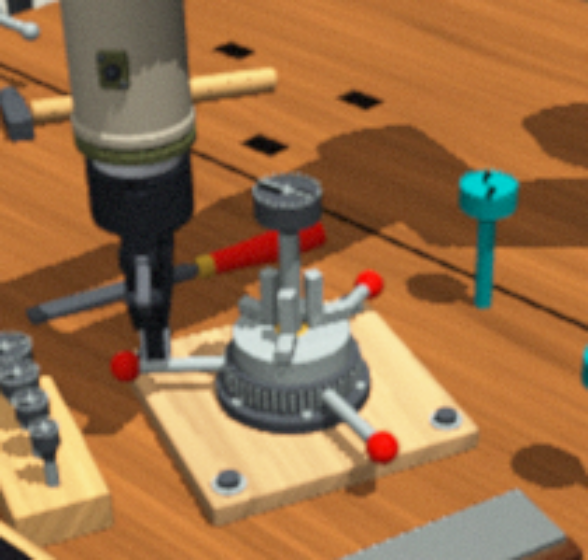

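The knob is still at its first pixel (about (214,230) in the full image), although the fingertip is nominally next to the bar. I'll measure this before pushing.

```bash
python3 - <<'E'
from h import *;st()
from station import eyes
for n in('top','scene'):
    d=eyes.get_image(n)
    for c,s in reds(d):
        p=ray(d,s[0]+s[2]/2-.5,s[1]+s[3]/2-.5,.046)
        if s[4]<100 and .3<p[0]<.7:print(n,c.round(1),s[2:],p.round(4),np.degrees(np.arctan2(*(p[:2]-C)[::-1])).round(1))
    T=np.linalg.inv(d['cam_to_world'])
    for q in([.6608,-.1451,.032],[.6608,-.1451,.06]):
        w=T[:3,:3]@q+T[:3,3];print('tcp px',w[:2]/w[2]*d['fx']+[d['cx'],d['cy']])
    if n=='scene':a=cv2.resize(d['image'][180:260,190:290],None,fx=6,fy=6,interpolation=cv2.INTER_CUBIC);cv2.imwrite('pics/s2.png',a[...,::-1])
E
```

```text
t 5.55 p [ 0.6604 -0.1456  0.0321] r 0.1049 phi -44.1 yaw 135.3 tool-frame centre 0.1049 -0.0011 F tool -0.1 -0.2 Fw [ 0.  -0.2 -0.1] j [-0.29  0.47  1.42 -0.    1.26 -1.08]
top [321.2 212.9] [ 9 11 72] [0.6203 0.0529 0.046 ] 74.3
tcp px [408.85846308 198.66457477]
tcp px [411.11324238 195.39391463]
scene [280.9 184.4] [ 9 10 65] [ 0.4328 -0.1956  0.046 ] -141.1
scene [302.1 200.3] [10  9 50] [ 0.4568 -0.1055  0.046 ] -165.6
scene [214.2 230.5] [10 10 82] [ 0.6771 -0.1678  0.046 ] -45.9
scene [306.  259.4] [11 11 94] [0.6189 0.0514 0.046 ] 74.7
tcp px [226.60235187 236.44469181]
tcp px [225.54320879 225.98669915]
```

View pics/s2.png

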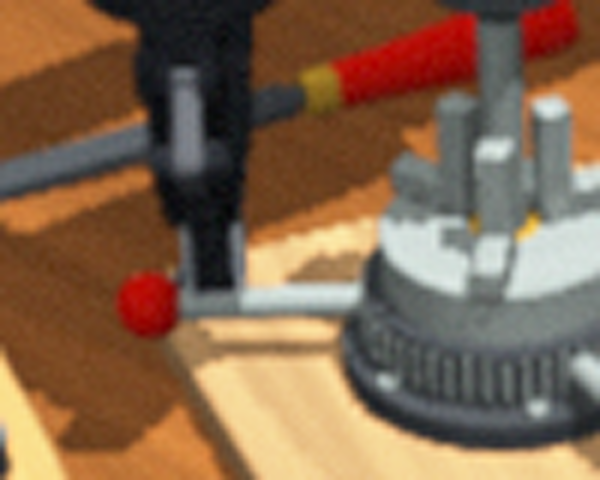

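```bash
python3 - <<'E'
from h import *
from station import eyes,r
d=eyes.get_image('scene');T=d['cam_to_world']
for u in(222,225,228,236):
  for v in range(206,240,2):
    z=d['z_map'][v,u];p=T[:3,:3]@[(u-d['cx'])/d['fx']*z,(v-d['cy'])/d['fy']*z,z]+T[:3,3];print(u,v,p.round(3),d['image'][v,u])
s=r.sense();print(s['opening'],s['tcp_pos'],s['tcp_rot'])
E
```

```text
222 206 [ 0.7   -0.101  0.148] [118 121 130]
222 208 [ 0.702 -0.099  0.146] [84 87 91]
222 210 [ 0.704 -0.097  0.143] [33 40 44]
222 212 [ 0.698 -0.105  0.132] [31 31 31]
222 214 [ 0.695 -0.11   0.123] [24 25 26]
222 216 [ 0.681 -0.128  0.104] [22 20 22]
222 218 [ 0.673 -0.139  0.09 ] [30 32 36]
222 220 [ 0.674 -0.138  0.085] [30 35 40]
222 222 [ 0.674 -0.139  0.08 ] [40 45 47]
222 224 [ 0.675 -0.138  0.076] [51 53 54]
222 226 [ 0.673 -0.142  0.067] [63 67 69]
222 228 [ 0.677 -0.138  0.066] [85 86 91]
222 230 [ 0.666 -0.152  0.049] [118 128 125]
222 232 [ 0.668 -0.15   0.046] [91 96 94]
222 234 [ 0.653 -0.171  0.022] [168 130  87]
222 236 [ 0.658 -0.165  0.022] [165 128  85]
222 238 [ 0.662 -0.161  0.021] [166 128  86]
225 206 [ 0.696 -0.096  0.149] [45 49 57]
225 208 [ 0.698 -0.094  0.146] [29 34 37]
225 210 [ 0.698 -0.095  0.141] [19 25 21]
225 212 [ 0.694 -0.101  0.132] [18 18 17]
225 214 [ 0.688 -0.108  0.121] [18 20 24]
225 216 [ 0.679 -0.12   0.106] [21 19 26]
225 218 [ 0.668 -0.135  0.089] [18 18 19]
225 220 [ 0.666 -0.138  0.082] [23 26 30]
225 222 [ 0.67  -0.134  0.08 ] [20 
[... 1267 characters left out ...]
236 214 [ 0.554 -0.234  0.001] [110  67  32]
236 216 [1.284 0.633 0.734] [117  71  35]
236 218 [ 0.566 -0.22   0.001] [186 111  48]
236 220 [ 0.571 -0.215 -0.001] [222 168 110]
236 222 [ 0.597 -0.186  0.02 ] [240 204 143]
236 224 [ 0.603 -0.178  0.021] [244 211 148]
236 226 [ 0.607 -0.175  0.019] [247 217 154]
236 228 [ 0.645 -0.13   0.054] [220 228 221]
236 230 [ 0.646 -0.129  0.049] [185 195 193]
236 232 [ 0.648 -0.127  0.046] [146 131 115]
236 234 [ 0.63 -0.15  0.02] [239 200 138]
236 236 [ 0.635 -0.144  0.02 ] [207 162 107]
236 238 [ 0.643 -0.136  0.023] [150 116  78]
0.0002870469648733076 [ 0.6606244  -0.14484477  0.03178459] [3.77815346e-01 9.25880769e-01 1.03885665e-04 5.95624369e-04]
```

Depth shows the visible finger face ending near z ≈ 0.062, above the bar, while the TCP reads 0.032. The bar has not moved. I'll back off counter-clockwise and check where the tip really is.

{"op": "servo_tool", "data": {"moves": [{"x": 0, "y": 0.006, "z": 0, "spin": -0.06}, {"x": 0, "y": 0.006, "z": 0, "spin": -0.06}, {"x": 0, "y": 0.006, "z": 0, "spin": -0.06}, {"x": 0, "y": 0.006, "z": 0, "spin": -0.06}, {"x": 0, "y": 0.006, "z": 0, "spin": -0.06}, {"x": 0, "y": 0.006, "z": 0, "spin": -0.06}, {"x": 0, "y": 0, "z": 0, "spin": 0}]}}

```text
clock: 6.4
tcp_pos: [0.6817, -0.1148, 0.0313]
tcp_rot: [0.205, 0.979, 0.0, 0.0]
force: [-0.3, 0.5, -0.2]
opening: -0.0002
grip_force: 0.0
```

```bash
python3 - <<'E'
from h import *;st()
from station import eyes,r
d=eyes.get_image('scene');T=d['cam_to_world'];z=d['z_map'].astype(float)
v,u=np.mgrid[:480,:640]
P=np.stack([(u-d['cx'])/d['fx']*z,(v-d['cy'])/d['fy']*z,z],-1)@T[:3,:3].T+T[:3,3]
t=r.sense()['tcp_pos']
m=(np.hypot(P[...,0]-t[0],P[...,1]-t[1])<.03)&(P[...,2]>.028)&(P[...,2]<.15)
zz=P[m];print(len(zz),np.histogram(zz[:,2],bins=np.arange(.025,.155,.01)))
lo=zz[zz[:,2]<.075];print(lo[np.argsort(lo[:,2])][:25].round(3))
np.savez('f.npz',P=P)
cv2.imwrite('pics/s3.png',cv2.resize(d['image'][160:270,180:320],None,fx=5,fy=5,interpolation=cv2.INTER_CUBIC)[...,::-1])
E
```

```text
t 6.4 p [ 0.6817 -0.1148  0.0313] r 0.1054 phi -23.6 yaw 156.3 tool-frame centre 0.1054 -0.0002 F tool 0.5 0.3 Fw [-0.3  0.5 -0.2] j [-0.24  0.5   1.37  0.    1.27 -1.4 ]
317 (array([ 0,  0,  1, 29, 45, 52, 16, 17, 20, 33, 45, 40]), array([0.025, 0.035, 0.045, 0.055, 0.065, 0.075, 0.085, 0.095, 0.105,
       0.115, 0.125, 0.135, 0.145]))
[[ 0.689 -0.11   0.055]
 [ 0.683 -0.107  0.056]
 [ 0.685 -0.108  0.056]
 [ 0.686 -0.109  0.056]
 [ 0.693 -0.111  0.056]
 [ 0.679 -0.105  0.056]
 [ 0.692 -0.109  0.057]
 [ 0.689 -0.11   0.057]
 [ 0.681 -0.106  0.057]
 [ 0.691 -0.111  0.058]
 [ 0.69  -0.124  0.058]
 [ 0.677 -0.103  0.059]
 [ 0.694 -0.11   0.06 ]
 [ 0.694 -0.116  0.06 ]
 [ 0.689 -0.125  0.06 ]
 [ 0.676 -0.105  0.06 ]
 [ 0.696 -0.11   0.061]
 [ 0.693 -0.117  0.061]
 [ 0.693 -0.111  0.061]
 [ 0.674 -0.106  0.061]
 [ 0.687 -0.102  0.062]
 [ 0.692 -0.112  0.063]
 [ 0.693 -0.108  0.063]
 [ 0.684 -0.102  0.063]
 [ 0.682 -0.1    0.063]]
```

View pics/s3.png

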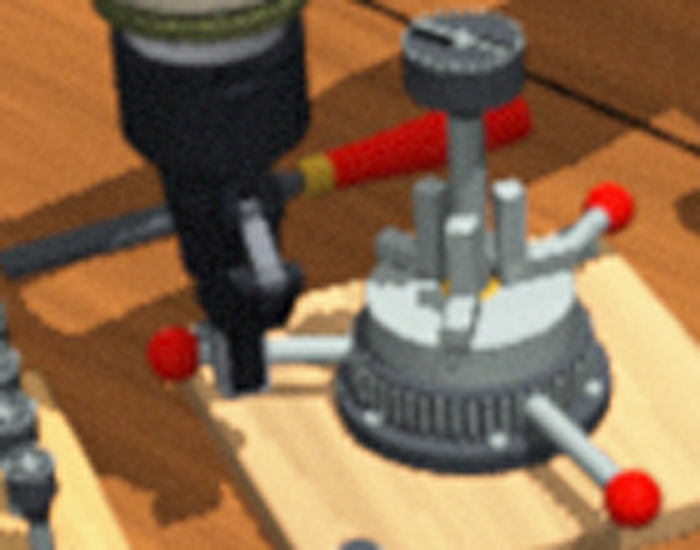

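The finger's lower edge now shows clear of the bar at crop (245,390), which is z ≈ 0.056. The tip is really about 24 mm above the reported TCP. I'll lower 20 mm under watch and re-measure.

{"op": "servo_tool", "data": {"moves": [{"x": 0, "y": 0.001, "z": 0.005, "spin": 0}, {"x": 0, "y": 0, "z": 0.005, "spin": 0}, {"x": 0, "y": 0, "z": 0.005, "spin": 0}, {"x": 0, "y": 0, "z": 0.005, "spin": 0}, {"x": 0, "y": 0, "z": 0, "spin": 0}]}}

```text
clock: 6.95
tcp_pos: [0.6804, -0.1147, 0.0094]
tcp_rot: [0.207, 0.978, 0.0, -0.001]
force: [0.4, 0.1, -0.8]
opening: -0.0003
grip_force: 0.0
```

```bash
cat >> h.py <<'E'
def tip():
    from station import eyes,r
    d=eyes.get_image('scene');T=d['cam_to_world'];z=d['z_map'].astype(float)
    v,u=np.mgrid[:480,:640]
    P=np.stack([(u-d['cx'])/d['fx']*z,(v-d['cy'])/d['fy']*z,z],-1)@T[:3,:3].T+T[:3,3]
    t=r.sense()['tcp_pos']
    m=(np.hypot(P[...,0]-t[0],P[...,1]-t[1])<.025)&(P[...,2]>.026)&(P[...,2]<.075)
    zz=P[m];print(len(zz),'tip',zz[np.argsort(zz[:,2])][:12].round(3).tolist());return d
E
python3 - <<'E'
from h import *;st();tip()
E
```

```text
t 6.95 p [ 0.6804 -0.1147  0.0094] r 0.1043 phi -23.8 yaw 156.2 tool-frame centre 0.1043 -0.0 F tool -0.4 0.3 Fw [ 0.4  0.1 -0.8] j [-0.24  0.53  1.38 -0.    1.24 -1.4 ]
137 tip [[0.68, -0.107, 0.032], [0.691, -0.114, 0.032], [0.681, -0.108, 0.033], [0.689, -0.11, 0.033], [0.686, -0.109, 0.035], [0.689, -0.112, 0.035], [0.685, -0.107, 0.036], [0.692, -0.109, 0.036], [0.691, -0.112, 0.036], [0.676, -0.105, 0.037], [0.68, -0.103, 0.037], [0.69, -0.107, 0.038]]
```

The tip is at z ≈ 0.033 with no contact force, so it is now below bar level. I'll approach and push.

{"op": "servo_tool", "data": {"moves": [{"x": 0, "y": -0.0042, "z": 0, "spin": 0.04}, {"x": 0, "y": -0.0042, "z": 0, "spin": 0.04}, {"x": 0, "y": -0.0042, "z": 0, "spin": 0.04}, {"x": 0, "y": -0.0042, "z": 0, "spin": 0.04}, {"x": 0, "y": -0.0042, "z": 0, "spin": 0.04}, {"x": 0, "y": -0.0042, "z": 0, "spin": 0.04}, {"x": 0, "y": -0.0042, "z": 0, "spin": 0.04}, {"x": 0, "y": -0.0042, "z": 0, "spin": 0.04}, {"x": 0, "y": -0.0042, "z": 0, "spin": 0.04}, {"x": 0, "y": -0.0042, "z": 0, "spin": 0.04}]}}

```text
clock: 8.0
tcp_pos: [0.6587, -0.1489, 0.0115]
tcp_rot: [0.397, 0.918, 0.001, 0.001]
force: [2.4, 3.2, -1.2]
opening: -0.0001
grip_force: 1.7
```

```bash
cat >> h.py <<'E'
def knobs(n='scene'):
    from station import eyes
    d=eyes.get_image(n)
    for c,s in reds(d):
        p=ray(d,s[0]+s[2]/2-.5,s[1]+s[3]/2-.5,.046);v=p[:2]-C
        if abs(np.hypot(*v)-.13)<.012:print(n,s[2:],'r',np.hypot(*v).round(4),'ang',np.degrees(np.arctan2(v[1],v[0])).round(1))
    return d
E
python3 - <<'E'
from h import *;st();knobs()
E
```

```text
t 8.0 p [ 0.6587 -0.1489  0.0115] r 0.1061 phi -46.0 yaw 133.2 tool-frame centre 0.1061 -0.0016 F tool 0.7 4.0 Fw [ 2.4  3.2 -1.2] j [-0.3   0.49  1.43  0.    1.23 -1.05]
scene [10  9 55] r 0.1326 ang -176.5
scene [ 8 10 52] r 0.1333 ang -57.7
scene [11 11 97] r 0.13 ang 63.2
```

{"op": "servo_tool", "data": {"moves": [{"x": 0.0004, "y": -0.0083, "z": 0, "spin": 0.08}, {"x": 0.0004, "y": -0.0083, "z": 0, "spin": 0.08}, {"x": 0.0004, "y": -0.0083, "z": 0, "spin": 0.08}, {"x": 0.0004, "y": -0.0083, "z": 0, "spin": 0.08}, {"x": 0.0004, "y": -0.0083, "z": 0, "spin": 0.08}, {"x": 0.0004, "y": -0.0083, "z": 0, "spin": 0.08}, {"x": 0.0004, "y": -0.0083, "z": 0, "spin": 0.08}, {"x": 0.0004, "y": -0.0083, "z": 0, "spin": 0.08}, {"x": 0.0004, "y": -0.0083, "z": 0, "spin": 0.08}, {"x": 0.0004, "y": -0.0083, "z": 0, "spin": 0.08}]}}

```text
clock: 9.05
tcp_pos: [0.5831, -0.1778, 0.0121]
tcp_rot: [0.724, 0.69, 0.001, 0.002]
force: [3.6, -2.3, -0.7]
opening: -0.0001
grip_force: 2.0
```

```bash
python3 - <<'E'
from h import *;st();knobs()
E
```

```text
t 9.05 p [ 0.5831 -0.1778  0.0121] r 0.1052 phi -91.0 yaw 87.3 tool-frame centre 0.1052 -0.0031 F tool -2.1 3.7 Fw [ 3.6 -2.3 -0.7] j [-0.38  0.32  1.64 -0.    1.18 -0.33]
scene [ 9 10 71] r 0.1321 ang 137.8
scene [11 12 98] r 0.1299 ang 18.1
```

{"op": "servo_tool", "data": {"moves": [{"x": 0.0005, "y": -0.0083, "z": 0, "spin": 0.08}, {"x": 0.0005, "y": -0.0083, "z": 0, "spin": 0.08}, {"x": 0.0005, "y": -0.0083, "z": 0, "spin": 0.08}, {"x": 0.0005, "y": -0.0083, "z": 0, "spin": 0.08}, {"x": 0.0005, "y": -0.0083, "z": 0, "spin": 0.08}, {"x": 0.0005, "y": -0.0083, "z": 0, "spin": 0.08}, {"x": 0.0005, "y": -0.0083, "z": 0, "spin": 0.08}, {"x": 0.0005, "y": -0.0083, "z": 0, "spin": 0.08}, {"x": 0.0005, "y": -0.0083, "z": 0, "spin": 0.08}, {"x": 0.0005, "y": -0.0083, "z": 0, "spin": 0.08}]}}

```text
clock: 10.1
tcp_pos: [0.5102, -0.1418, 0.0121]
tcp_rot: [0.935, 0.354, 0.0, 0.001]
force: [-0.3, -6.0, 2.3]
opening: 0.0002
grip_force: 2.3
```

```bash
python3 - <<'E'
from h import *;st();d=knobs()
cv2.imwrite('pics/s4.png',cv2.resize(d['image'][130:290,190:360],None,fx=3.5,fy=3.5,interpolation=cv2.INTER_CUBIC)[...,::-1])
E
```

```text
t 10.1 p [ 0.5102 -0.1418  0.0121] r 0.1018 phi -137.2 yaw 41.5 tool-frame centre 0.1018 -0.0022 F tool -4.3 4.3 Fw [-0.3 -6.   2.3] j [-0.37  0.13  1.87 -0.    1.14  0.48]
scene [ 9  9 39] r 0.1332 ang -148.4
scene [11 11 89] r 0.1291 ang -29.8
scene [11 11 89] r 0.1303 ang 91.5
```

View pics/s4.png

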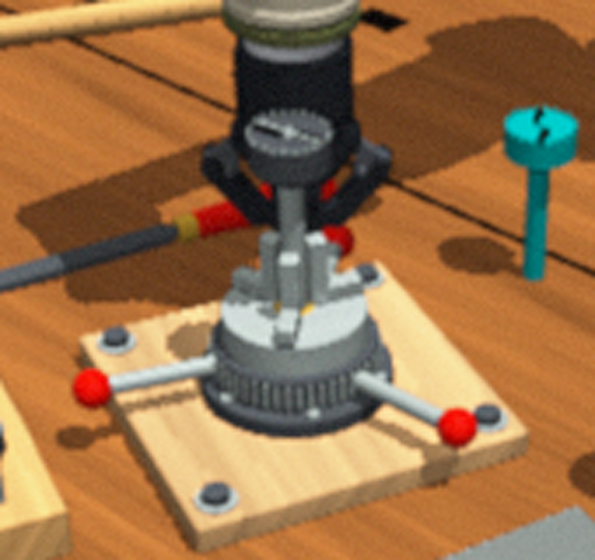

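The picture shows the bit upright with its jaws nearly closed, and the pushed bar following at crop (340,240). The sleeve has turned about 1.82 rad. I'll go on in shorter pushes.

{"op": "servo_tool", "data": {"moves": [{"x": 0.0001, "y": -0.0062, "z": 0, "spin": 0.06}, {"x": 0.0001, "y": -0.0062, "z": 0, "spin": 0.06}, {"x": 0.0001, "y": -0.0062, "z": 0, "spin": 0.06}, {"x": 0.0001, "y": -0.0062, "z": 0, "spin": 0.06}, {"x": 0.0001, "y": -0.0062, "z": 0, "spin": 0.06}, {"x": 0.0001, "y": -0.0062, "z": 0, "spin": 0.06}]}}

```text
clock: 10.75
tcp_pos: [0.4907, -0.1099, 0.0118]
tcp_rot: [0.983, 0.182, 0.001, 0.001]
force: [0.5, -3.8, 1.8]
opening: -0.0001
grip_force: 2.0
```

{"op": "servo_tool", "data": {"moves": [{"x": 0.0001, "y": -0.0042, "z": 0, "spin": 0.04}, {"x": 0.0001, "y": -0.0042, "z": 0, "spin": 0.04}, {"x": 0.0001, "y": -0.0042, "z": 0, "spin": 0.04}]}}

```text
clock: 11.05
tcp_pos: [0.4869, -0.0978, 0.0117]
tcp_rot: [0.992, 0.124, 0.0, 0.001]
force: [0.9, -5.0, 2.3]
opening: -0.0
grip_force: 1.9
```

{"op": "servo_tool", "data": {"moves": [{"x": 0.0001, "y": -0.0042, "z": 0, "spin": 0.04}, {"x": 0.0001, "y": -0.0042, "z": 0, "spin": 0.04}, {"x": 0.0001, "y": -0.0042, "z": 0, "spin": 0.04}]}}

```text
clock: 11.35
tcp_pos: [0.4846, -0.0854, 0.0117]
tcp_rot: [0.998, 0.064, 0.0, 0.001]
force: [0.2, -4.6, 2.9]
opening: -0.0003
grip_force: 1.9
```

```bash
python3 - <<'E'
from h import *;st();d=knobs()
E
```

```text
t 11.35 p [ 0.4846 -0.0854  0.0117] r 0.1012 phi -172.7 yaw 7.3 tool-frame centre 0.1012 0.0001 F tool -0.4 4.6 Fw [ 0.2 -4.6  2.9] j [-0.28  0.03  1.97 -0.    1.14  1.17]
scene [10 10 63] r 0.1321 ang 176.5
scene [10 11 73] r 0.1315 ang -64.1
scene [11 11 95] r 0.1281 ang 55.9
```

{"op": "servo_tool", "data": {"moves": [{"x": 0.0001, "y": -0.0041, "z": 0, "spin": 0.04}, {"x": 0.0001, "y": -0.0041, "z": 0, "spin": 0.04}, {"x": 0.0001, "y": -0.0041, "z": 0, "spin": 0.04}]}}

```text
clock: 11.7
tcp_pos: [0.4837, -0.073, 0.0116]
tcp_rot: [1.0, 0.004, 0.0, 0.001]
force: [-0.7, -4.2, 1.9]
opening: -0.0
grip_force: 1.9
```

{"op": "servo_tool", "data": {"moves": [{"x": 0.0001, "y": -0.0041, "z": 0, "spin": 0.04}, {"x": 0.0001, "y": -0.0041, "z": 0, "spin": 0.04}]}}

```text
clock: 11.9
tcp_pos: [0.484, -0.0649, 0.0116]
tcp_rot: [0.999, -0.036, 0.0, 0.0]
force: [-0.8, -4.0, 2.8]
opening: -0.0002
grip_force: 2.0
```

{"op": "servo_tool", "data": {"moves": [{"x": 0.0001, "y": -0.0041, "z": 0, "spin": 0.04}, {"x": 0.0001, "y": -0.0041, "z": 0, "spin": 0.04}]}}

```text
clock: 12.1
tcp_pos: [0.485, -0.0567, 0.0116]
tcp_rot: [0.997, -0.076, 0.0, 0.001]
force: [-0.9, -4.0, 2.7]
opening: -0.0002
grip_force: 2.3
```

{"op": "servo_tool", "data": {"moves": [{"x": 0.0001, "y": -0.0041, "z": 0, "spin": 0.04}, {"x": 0.0001, "y": -0.0041, "z": 0, "spin": 0.04}]}}

```text
clock: 12.3
tcp_pos: [0.4866, -0.0488, 0.0116]
tcp_rot: [0.993, -0.116, 0.0, 0.001]
force: [-1.1, -3.9, 3.6]
opening: -0.0
grip_force: 2.7
```

{"op": "servo_tool", "data": {"moves": [{"x": 0.0001, "y": -0.0041, "z": 0, "spin": 0.04}]}}

```text
clock: 12.4
tcp_pos: [0.4876, -0.0449, 0.0116]
tcp_rot: [0.991, -0.136, 0.0, 0.001]
force: [-1.8, -5.6, 2.7]
opening: -0.0
grip_force: 2.9
```

{"op": "servo_tool", "data": {"moves": [{"x": 0.0001, "y": -0.0041, "z": 0, "spin": 0.04}]}}

```text
clock: 12.5
tcp_pos: [0.4887, -0.0411, 0.0116]
tcp_rot: [0.988, -0.155, 0.0, 0.001]
force: [-5.2, -11.3, 5.6]
opening: -0.0
grip_force: 6.7
```

{"op": "servo_tool", "data": {"moves": [{"x": 0.0001, "y": -0.0031, "z": 0, "spin": 0.03}]}}

```text
clock: 12.6
tcp_pos: [0.4888, -0.0402, 0.0116]
tcp_rot: [0.985, -0.17, -0.001, 0.003]
force: [-13.6, -25.9, 11.9]
opening: -0.0002
grip_force: 14.9
```

The jaws have bitten at about 29 N, well above the 15 N needed. I'll back off, rise clear and check.

{"op": "servo_tool", "data": {"moves": [{"x": 0, "y": 0.005, "z": 0, "spin": 0}, {"x": 0, "y": 0.008, "z": 0, "spin": 0}, {"x": -0.005, "y": 0.01, "z": 0, "spin": 0}, {"x": -0.01, "y": 0, "z": -0.03, "spin": 0}, {"x": -0.01, "y": 0, "z": -0.04, "spin": 0}, {"x": -0.01, "y": 0, "z": -0.04, "spin": 0}, {"x": -0.01, "y": 0, "z": -0.04, "spin": 0}, {"x": -0.01, "y": 0, "z": -0.04, "spin": 0}, {"x": 0, "y": 0, "z": 0, "spin": 0}]}}

```text
clock: 13.5
tcp_pos: [0.432, -0.0409, 0.2075]
tcp_rot: [0.985, -0.171, 0.005, 0.0]
force: [0.6, 0.2, -0.3]
opening: 0.0002
grip_force: 0.0
```

```bash
python3 - <<'E'
from h import *;st();d=knobs();knobs('top')
cv2.imwrite('pics/s5.png',cv2.resize(d['image'][130:290,190:360],None,fx=3.5,fy=3.5,interpolation=cv2.INTER_CUBIC)[...,::-1])
E
```

```text
t 13.5 p [ 0.432  -0.0409  0.2075] r 0.1562 phi 168.3 yaw -19.6 tool-frame centre 0.1547 -0.0216 F tool 0.5 -0.4 Fw [ 0.6  0.2 -0.3] j [-0.21 -0.35  1.93  0.    1.55  1.7 ]
scene [ 9 10 58] r 0.1329 ang -90.0
scene [ 9  9 65] r 0.1313 ang 151.4
scene [11 11 94] r 0.1293 ang 31.4
top [ 9 10 65] r 0.1295 ang 30.8
top [ 9  9 56] r 0.1314 ang -88.2
```

View pics/s5.png

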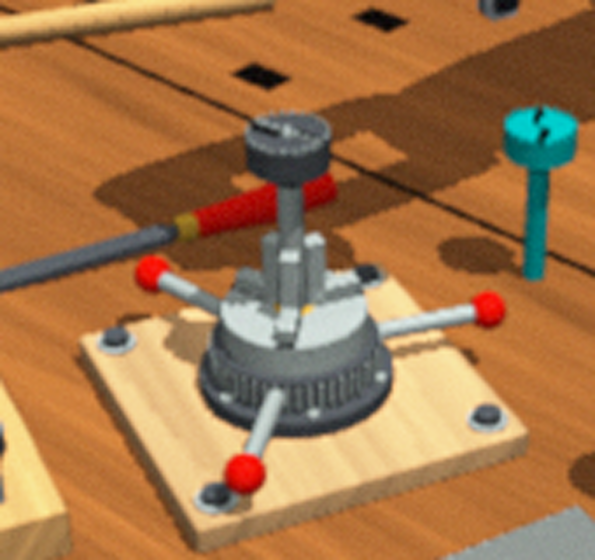

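The jaws hold the shank at crop (290,250). The bit is upright, the bars are still at 31°, 151° and -89°, and the arm is clear. I'm handing it in.

```bash
python3 -c "from station import r;print(r.finish_job())"
```

```text
the job is handed in; nothing more can be done
None
```

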